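# Push the bush rack through the hinged drop gate

## Robot

A 6-joint arm with a two-finger parallel gripper is mounted at the origin on the work surface. World frame = base frame: x ahead of the robot, y to its left, z up, the work surface at z = 0. Lengths are in m, angles in rad, forces in N, time in s.
With the tool pointing down it reaches from about 0.4 to 0.825 m from the base axis. Payload 7 kg.
Tool frame: the origin (TCP) lies on the centre line of the jaws, within the pads' length; the fingertips stand 22 mm ahead of it and the grasp point (between the pads) lies 3 mm ahead of it; z points along the fingers, y is the line along which they close (so a half turn about z gives the same grasp; the last joint's range is limited). The gripper opens to 88 mm and grips with 3 to 60 N. Pads are 19 mm wide; open, the fingers measure 130 mm over their backs; the gripper's body (78 mm by 193 mm) begins 47 mm behind the grasp point.
Start: joints at [-1.061, 0.359, 0.012, 0, -1.224, -0.288], TCP at [0.148, -0.658, 0.212] pointing down, gripper open.
Joint ranges: [-3.07, 3.07], [-1.43, 2.12], [-1.02, 1.25], [-3.03, 1.67], [-3.05, -0], [-3.03, 3.03]. Speed limits (rad/s): [2.39, 2.39, 3.01, 3.14, 3.14, 3.14].

## Interface

Orientations are given as [roll, pitch, yaw] about the fixed x, y, z axes, in that order (R = Rz(yaw) Ry(pitch) Rx(roll)).
In Python, from station import monitor, viewer, order gives the robot as it stands. The module is installed in compiled form; this text tells all that it offers.
- The arm moves only by the tool servo_tool, never from a script. Its argument "targets" is a list of rows, each an object with "angular": the turn, a rotation vector about the tool's x, y, z in degrees, a list of three; "xyz": the shift along the tool's x, y, z in cm, a list of three; "claw": the finger opening in cm, from 0 to 8.76. A call has 1 to 20 rows; each row shifts and turns the commanded pose from where the row before left it, along the tool's axes as they then stand; what a row does not reach is not made up. A row lasts 1/10 s, in which the tool goes at most 50 mm and 8.59 degrees, less where a joint would pass 70% of its speed; a pose out of reach is approached as far as the arm can. A call is refused whole if a number of a shift passes 5 or a number of a turn 8.59, either way. A call with a gripper value outside its range is refused whole. The fingers move at their own pace and stop on an object; "force" is the grip in N (left out, the last holds). Time passes only in rows, so rows that do not move let the fingers close. It gives the time, the measured TCP pose, the force, the opening and the grip force at its end, in the units of the state.
- monitor.get_state(): the state, without advancing time (a new reading comes with each control period).
- viewer.grab_frame(name): name is "scene" or "top"; returns a dict with "color" (420x560x3 uint8, blue, green, red), "fovy" (degrees; the focal length in pixels is half the picture's height over the tangent of half this angle, whatever the lens; pixels are square), "cx", "cy" (the principal point, pixels), "R" (3x3) and "t" (3): a world point X has camera coordinates R X + t. Camera axes: x right, y down, z forward; pixel columns grow to the right and rows downward; lengths in m; the calibration is good to about 2 mm. A picture is of the moment at which its call begins. There is no depth.
- order.job_done(): hands the job in; it is judged then, once.
The state is a dict: "t": time; "q": joint angles; "qd": joint speeds; "joint_efforts": joint torques, N m; "eef_pos": TCP position; "ee_rot": TCP orientation; "force": force on the tool from outside, world axes, zero at the start; "moment": the same for the moment, N m; "width": finger opening in m; "gripper_force": force on a finger pad.
Only numpy, scipy, OpenCV 4.12 (cv2) and the standard library are available. Lean on these libraries where they do the work, as an engineer would, in place of code of your own. Each camera call takes 0.05 s, during which the arm holds its last target. There are 200 camera calls.

## Task

Press the hinged gate plate down with one fingertip and, keeping it held down so the gate stays clear below the rack, push the rack of bushes along the chute with the other finger, over the gate and fully home against the end stop. Then let go so that the gate springs up shut behind the rack; never lift the rack, and leave the loose parts beside the chute alone.

Things in the scene. Friction and masses are not known exactly. Their poses are not given: they have to be found in the camera images.
- chute: Fixed wooden chute, 435 mm long, open on top and at its entry (x = -220 mm). Origin on the bench under its centre line; x runs along the chute the way the rack is pushed, y points level towards the gate plate. Floor top z = 70 mm. Guide walls: inner faces y = -30 and +30, 8 thick, tops z = 88. End stop: inner face x = 205, top z = 108. Hinge rail y = 138 to 160, top z = 69.
- gate (a joint): Angle of the sprung gate (rad): 0 shut, grows as its plate is pressed down, stop at 0.27; from 0.19 its blade is clear below the rack. Holding it down takes 3 to 5 N; it springs shut when released. Plate and blade are one rigid part, hinged along the chute's x at chute y = 135, z = 78 mm. Pushing the blade along the chute does not move it.
- plate_mid (a point): Point on top of the gate's flat steel plate, chute x = -47, y = about 68 mm; moves with the gate. The plate spans chute x = -215 to 120, y = 46 to 133. Shut, it slopes, its edge next to the chute at z = about 99; pressed to 0.22 rad it lies level, top at z = 80. Press anywhere along it, best at y = 50 to 90.
- blade_top (a point): Middle of the top edge of the steel gate blade (6 mm thick along the chute, 36 mm wide across it) that stands up through a slot in the chute floor at chute x = 60, y = 0; 20 mm above the floor when shut, about 6 mm below it at 0.22 rad.
- rack_mid (a point): Centre (half-way up) of the loose rack: pale wooden block 100 mm long (along the chute, its own x), 56 wide, 40 high at its two end boards, two brass bushes between them; about 0.4 kg. It stands on the chute floor before the gate. Push on the upright rear face, 50 mm behind this point. Home, front on the end stop, this point is at chute x = 155 mm.
- shell: Brass half bearing shell, 52 mm across, 34 mm high, standing on the bench beside the chute; origin at its underside. Leave alone.
- collar: Rusted iron collar, ring 52 mm across, 20 mm high, on the bench; origin at centre of underside. Leave alone.
- stopper: Blue glass bottle stopper, 44 mm across, 40 mm high, on the bench; origin at centre of underside. Leave alone.
- wedge: Boxwood wedge, 60 x 28 mm, 26 mm high, on the bench; origin at centre of underside. Leave alone.
There are look-alikes about, which are no part of the job. Leave any black look-alike of the part that bears rack_mid alone.

How it is judged:
By the outcome, as a careful person would: the job done as asked, in the order asked, and still so for the second after the job is handed in, with the robot touching nothing.
It also fails if it takes over 48 s, if anything falls off the work surface, if the arm or the gripper's body presses on something with over 40 N, if the wrist force passes 120 N, or if a joint passes its speed limit or range.

## Working session

There is one attempt and no reset: what is moved stays moved. The work goes in short steps, Python scripts to look and compute and a tool call to move; the robot and the scene stay as the last step left them, time stands still between calls to the robot, and variables do not carry over. Pictures are saved under pics/ and viewed, at most 10 in all, crops included, and the job is handed in when it is done.

Besides the shell and the picture viewer there is one more tool, called after "Call:" by a JSON object that holds its "api" and its "payload", one argument or row to a line. servo_tool: Moves the arm, as the interface text tells. Its arguments: {"type":"object","properties":{"targets":{"type":"array"},"force":{"type":"number"}},"required":["targets"]}

```bash
mkdir -p pics
python3 - <<'E'
from station import monitor, viewer
import cv2,pickle
s=monitor.get_state();print(s)
for n in("scene","top"):
    f=viewer.grab_frame(n);cv2.imwrite(f"pics/{n}0.png",f["color"]);pickle.dump(f,open(n+"0.pkl","wb"));print(n,f["fovy"],f["cx"],f["cy"],f["R"],f["t"])
E
```

```text
{'t': 0.0, 'q': array([-1.06090728e+00,  3.59361727e-01,  1.10335407e-02, -3.73967846e-04,
       -1.22412193e+00, -2.88077686e-01]), 'qd': array([ 0.00161795, -0.00145635,  0.00047321, -0.00045423,  0.00060813,
       -0.00254335]), 'joint_efforts': array([ 1.82652529e-03, -5.82714450e+01,  2.93057764e+01,  6.99691281e+00,
        6.99841767e-03, -1.70477283e-04]), 'eef_pos': array([ 0.14833671, -0.65794503,  0.21132369]), 'ee_rot': array([ 3.13990713e+00, -1.32839370e-04, -2.91990854e+00]), 'force': array([ 0.09105008, -0.67591122, -1.4605007 ]), 'moment': array([-0.02103631, -0.0505417 , -0.03782844]), 'gripper_force': 0.0, 'width': 0.08722518505650864}
scene 50.09372701296952 285.9151282769711 208.31505831230402 [[ 0.54255921  0.83990775 -0.01358234]
 [ 0.56767789 -0.37852784 -0.73106668]
 [-0.61916986  0.38893657 -0.68217082]] [-0.2977983  -0.28219861  1.400967  ]
top 42.08535696711453 278.1300425695319 219.43809409153673 [[ 0.02501113 -0.99960519 -0.0128024 ]
 [-0.98088002 -0.02206618 -0.19335842]
 [ 0.19299958  0.01739373 -0.98104466]] [-0.03600872  0.62897063  1.00616668]
```

View pics/scene0.png

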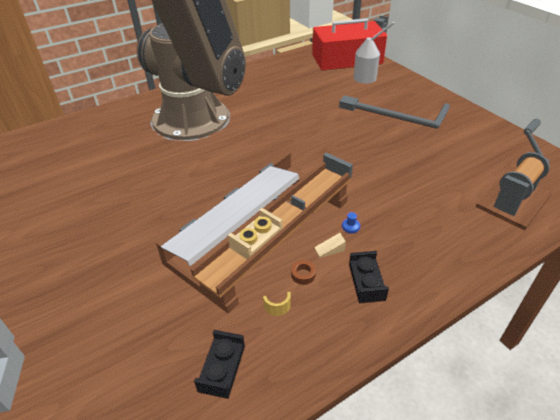

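View pics/top0.png

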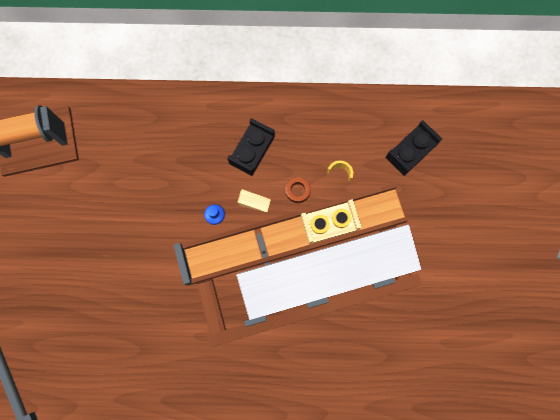

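The scene view shows the chute running from its entry (about 215,285) to the dark end stop (337,165), with the pale rack at (255,233), the blade at (298,203) and the plate on the robot's side. In the top view the entry is at (400,205) and the stop at (183,263). The rack is at (331,221), the blade at (262,243), and the plate corners at about (408,227), (237,274), (249,319) and (421,270).

```bash
cat > h.py <<'E'
import numpy as np,cv2,pickle
def ray(f,p,z):
    fl=210/np.tan(np.radians(f["fovy"])/2); R=np.array(f["R"]);t=np.array(f["t"])
    d=R.T@np.array([(p[0]-f["cx"])/fl,(p[1]-f["cy"])/fl,1]);c=-R.T@t
    return (c+d*(z-c[2])/d[2])[:2]
def rackmask(f,ref):
    b=f["color"];h=cv2.cvtColor(b,cv2.COLOR_BGR2HSV)
    return h
E
python3 - <<'E'
from h import *
f=pickle.load(open("top0.pkl","rb"));h=cv2.cvtColor(f["color"],cv2.COLOR_BGR2HSV)
def big(m):
    m=cv2.morphologyEx(m,cv2.MORPH_OPEN,np.ones((3,3)));c,_=cv2.findContours(m,0,2);return c
m=cv2.inRange(h,(0,0,150),(179,50,255));m[:180]=0
c=max(big(m),key=cv2.contourArea);hull=cv2.convexHull(c);ap=cv2.approxPolyDP(hull,8,True)[:,0]
print("plate",ap.tolist(),cv2.boxPoints(cv2.minAreaRect(c)).tolist())
# corners ordering
def near(q):return min(ap.tolist(),key=lambda a:np.hypot(a[0]-q[0],a[1]-q[1]))
px=[near(q) for q in[(408,227),(237,274),(249,319),(421,270)]]
mod=np.array([[-.215,.046],[.120,.046],[.120,.133],[-.215,.133]]);zs=[.099,.099,.080,.080]
W=np.array([ray(f,p,z) for p,z in zip(px,zs)])
a=mod-mod.mean(0);b=W-W.mean(0)
th=np.arctan2((a[:,0]*b[:,1]-a[:,1]*b[:,0]).sum(),(a*b).sum())
R=np.array([[np.cos(th),-np.sin(th)],[np.sin(th),np.cos(th)]]);o=W.mean(0)-R@mod.mean(0)
print("theta",th,"o",o,"res mm",((mod@R.T+o-W)*1e3).round(1).tolist())
inv=lambda w:((w-o)@R*1e3).round(1)
print("blade",inv(ray(f,(262,243),.09)), "stop topcorners",inv(ray(f,(175,244),.108)),inv(ray(f,(181,283),.108)))
m=cv2.inRange(h,(15,40,170),(32,170,255));m[:195]=0
for c in big(m):
    if cv2.contourArea(c)>100:
        bx=cv2.boxPoints(cv2.minAreaRect(c));print("pale",cv2.contourArea(c),bx.tolist(),[inv(ray(f,p,.11)).tolist() for p in bx])
np.savez("pose.npz",th=th,o=o)
v=cv2.resize(f["color"][170:300,170:430],None,fx=3,fy=3,interpolation=2);cv2.imwrite("pics/crop.png",v)
E
```

```text
plate [[408, 225], [420, 269], [249, 319], [237, 274]] [[235.35699462890625, 273.6885070800781], [407.9757080078125, 223.0933837890625], [421.5040283203125, 269.2488708496094], [248.88531494140625, 319.843994140625]]
theta 1.8747774956516428 o [ 0.59824429 -0.04693955] res mm [[1.7, -0.4], [0.8, 2.0], [-1.1, -0.2], [-1.3, -1.4]]
blade [58.2  2.9] stop topcorners [214.  -37.2] [220.7  35.9]
pale 187.5 [[199.78021240234375, 266.3541564941406], [257.4366455078125, 249.6151885986328], [259.86370849609375, 257.9750671386719], [202.207275390625, 274.71405029296875]] [[179.8, 16.2], [69.7, 15.7], [69.5, 31.8], [179.3, 32.3]]
pale 537.0 [[185.29827880859375, 249.4527587890625], [253.66094970703125, 233.1759490966797], [257.469970703125, 249.173828125], [189.1072998046875, 265.45062255859375]] [[197.8, -21.6], [68.1, -15.9], [69.4, 14.9], [198.2, 9.1]]
pale 2385.5 [[260.25189208984375, 224.99658203125], [394.3724365234375, 186.4561767578125], [403.01898193359375, 216.54623413085938], [268.8984375, 255.08663940429688]] [[52.2, -27.4], [-210.2, -28.3], [-207.4, 31.0], [52.1, 31.3]]
pale 345.5 [[236.60000610351562, 202.2000274658203], [241.0, 189.00001525878906], [271.0, 199.00001525878906], [266.6000061035156, 212.2000274658203]] [[83.2, -81.7], [68.5, -104.0], [19.4, -69.6], [34.3, -47.5]]
```

View pics/crop.png

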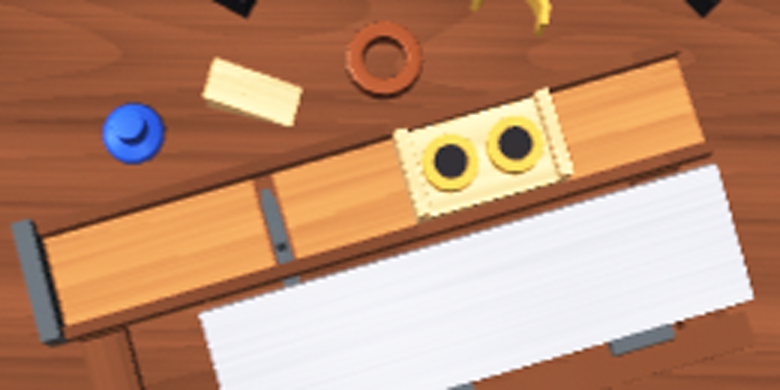

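The crop shows the rack's rear top edge from crop (547,88) to (573,172), which is full-image (352.3,199.3) to (361,227.3). Its front edge runs from (301.7,213.3) to (310,242.3).

Run:
```python
from h import *
from station import monitor
f=pickle.load(open("top0.pkl","rb"));P=np.load("pose.npz");th=float(P["th"]);o=P["o"]
R=np.array([[np.cos(th),-np.sin(th)],[np.sin(th),np.cos(th)]]);inv=lambda w:((w-o)@R*1e3).round(1)
for p in[(352.3,199.3),(361,227.3),(310,242.3),(301.7,213.3)]:print("rack",inv(ray(f,p,.11)))
for p,z in[((174.3,245),.108),((186,285),.108),((396,188),.088),((407,222),.088)]:print(inv(ray(f,p,z)))
s=monitor.get_state();yaw=s["ee_rot"][2]
# tool x=(cos,sin)yaw ; want tool x = -chute x or +chute x
for t in(th,th-np.pi):print("turn about tool z deg",-np.degrees((t-yaw+np.pi)%(2*np.pi)-np.pi))
for x in(-.150,-.12,.095):
    g=o+R@np.array([x,.0295]);print(x,g,np.hypot(*g))
```

```text
rack [-126.8  -26.6]
rack [-126.3   28.7]
rack [-27.4  29.5]
rack [-28.1 -27.3]
[215.7 -35.7]
[212.8  42. ]
[-218.1  -28.8]
[-217.1   40.2]
turn about tool z deg 85.28635307304289
turn about tool z deg -94.71364692695711
-0.15 [ 0.61499497 -0.19889239] 0.6463567129513359
-0.12 [ 0.60601534 -0.17026782] 0.6294805151654114
0.095 [0.54166128 0.03487495] 0.5427828315650568
```

Call:
{"api": "servo_tool", "payload": {
  "targets": [
    {"angular": [0,0,-7.9],"xyz": [0,0,0],"claw": 5},
    {"angular": [0,0,-7.9],"xyz": [0,0,0],"claw": 5},
    {"angular": [0,0,-7.9],"xyz": [0,0,0],"claw": 5},
    {"angular": [0,0,-7.9],"xyz": [0,0,0],"claw": 5},
    {"angular": [0,0,-7.9],"xyz": [0,0,0],"claw": 5},
    {"angular": [0,0,-7.9],"xyz": [0,0,0],"claw": 5},
    {"angular": [0,0,-7.9],"xyz": [0,0,0],"claw": 5},
    {"angular": [0,0,-7.9],"xyz": [0,0,0],"claw": 5},
    {"angular": [0,0,-7.9],"xyz": [0,0,0],"claw": 5},
    {"angular": [0,0,-7.9],"xyz": [0,0,0],"claw": 5},
    {"angular": [0,0,-7.9],"xyz": [0,0,0],"claw": 5},
    {"angular": [0,0,-7.8],"xyz": [0,0,0],"claw": 5},
    {"angular": [0,0,0],"xyz": [0,0,0],"claw": 5}
  ]
}}

```text
t: 1.4
eef_pos: [0.1484, -0.6582, 0.2118]
ee_rot: [-3.142, 0.001, -1.265]
force: [-0.6, 0.4, -0.1]
width: 0.0499
gripper_force: 0.0
```

Call:
{"api": "servo_tool", "payload": {
  "targets": [
    {"angular": [0,0,0],"xyz": [-1.87,-3.64,0],"claw": 5},
    {"angular": [0,0,0],"xyz": [-1.87,-3.64,0],"claw": 5},
    {"angular": [0,0,0],"xyz": [-1.87,-3.64,0],"claw": 5},
    {"angular": [0,0,0],"xyz": [-1.87,-3.64,0],"claw": 5},
    {"angular": [0,0,0],"xyz": [-1.87,-3.64,0],"claw": 5},
    {"angular": [0,0,0],"xyz": [-1.87,-3.64,0],"claw": 5},
    {"angular": [0,0,0],"xyz": [-1.87,-3.64,0],"claw": 5},
    {"angular": [0,0,0],"xyz": [-1.87,-3.64,0],"claw": 5},
    {"angular": [0,0,0],"xyz": [-1.87,-3.64,0],"claw": 5},
    {"angular": [0,0,0],"xyz": [-1.87,-3.64,0],"claw": 5},
    {"angular": [0,0,0],"xyz": [-1.87,-3.64,0],"claw": 5},
    {"angular": [0,0,0],"xyz": [-1.87,-3.64,0],"claw": 5},
    {"angular": [0,0,0],"xyz": [-1.87,-3.64,0],"claw": 5},
    {"angular": [0,0,0],"xyz": [-1.87,-3.64,0],"claw": 5},
    {"angular": [0,0,0],"xyz": [-1.87,-3.64,0],"claw": 5},
    {"angular": [0,0,0],"xyz": [-1.87,-3.64,0],"claw": 5},
    {"angular": [0,0,0],"xyz": [0,0,0],"claw": 5},
    {"angular": [0,0,0],"xyz": [0,0,0],"claw": 5}
  ]
}}

```text
t: 3.2
eef_pos: [0.6149, -0.1978, 0.2114]
ee_rot: [3.14, 0.001, -1.269]
force: [0.2, 0.1, -0.7]
width: 0.0501
gripper_force: 0.0
```

```bash
cat > st.py <<'E'
from h import *
from station import monitor
P=np.load("pose.npz");th=float(P["th"]);o=P["o"]
R=np.array([[np.cos(th),-np.sin(th)],[np.sin(th),np.cos(th)]])
s=monitor.get_state();p=np.array(s["eef_pos"]);f=np.array(s["force"])
print("t",s["t"],"chute xy mm",((p[:2]-o)@R*1e3).round(1),"tip z",(p[2]*1e3-22).round(1),"yaw err deg",np.degrees(s["ee_rot"][2]-(th-np.pi)).round(2),s["ee_rot"],"F chute",(f[:2]@R).round(1),f[2].round(1),"w",s["width"],"q",s["q"].round(2))
E
python3 st.py
python3 -c "
from station import viewer;import cv2;cv2.imwrite('pics/a.png',viewer.grab_frame('scene')['color'][120:330,140:400].repeat(3,0).repeat(3,1)[:600])"
```

```text
t 3.2 chute xy mm [-148.9   29.2] tip z 189.4 yaw err deg -0.1 [ 3.14029374e+00  5.38002239e-04 -1.26864455e+00] F chute [ 0.  -0.2] -0.7 w 0.050061880135777656 q [-0.01  0.31 -0.06 -0.   -1.2   0.31]
```

View pics/a.png

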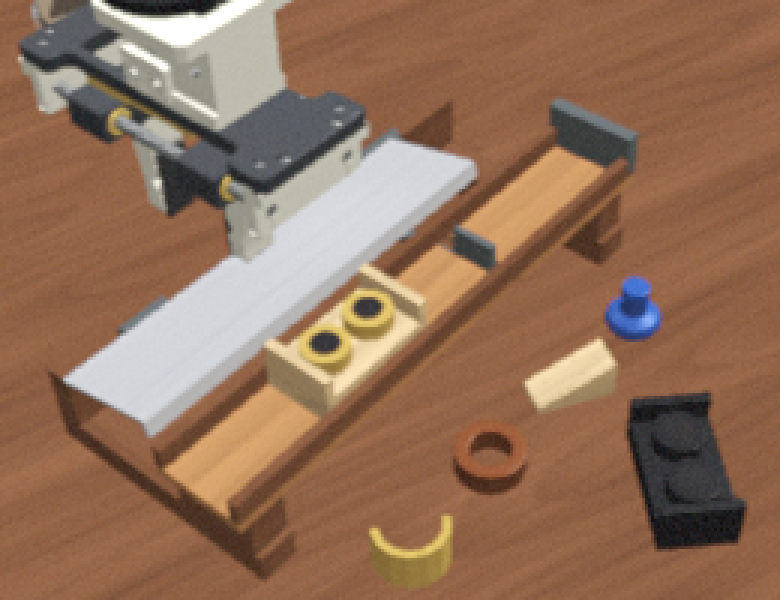

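The picture shows the right-hand fingertip at crop (250,250), 10 cm above the chute and just behind the rack. The other finger is over the plate. Next I lower the tool.

Call:
{"api": "servo_tool", "payload": {
  "targets": [
    {"angular": [0,0,0],"xyz": [0,0,1.5],"claw": 5},
    {"angular": [0,0,0],"xyz": [0,0,1.5],"claw": 5},
    {"angular": [0,0,0],"xyz": [0,0,1.5],"claw": 5},
    {"angular": [0,0,0],"xyz": [0,0,1.5],"claw": 5},
    {"angular": [0,0,0],"xyz": [0,0,1.5],"claw": 5},
    {"angular": [0,0,0],"xyz": [0,0,0.5],"claw": 5},
    {"angular": [0,0,0],"xyz": [0,0,0],"claw": 5},
    {"angular": [0,0,0],"xyz": [0,0,0],"claw": 5}
  ]
}}

```text
t: 4.05
eef_pos: [0.6148, -0.1993, 0.1331]
ee_rot: [-3.141, -0.001, -1.268]
force: [-0.4, -0.1, 0.4]
width: 0.05
gripper_force: 0.0
```

```bash
python3 st.py
python3 -c "
from station import viewer;import cv2
a=viewer.grab_frame('scene')['color'][160:300,140:340].repeat(4,0).repeat(4,1);cv2.imwrite('pics/b.png',a)"
```

```text
t 4.05 chute xy mm [-150.3   29.8] tip z 111.1 yaw err deg -0.07 [-3.14081657e+00 -5.76571338e-04 -1.26802460e+00] F chute [0.  0.4] 0.4 w 0.04999649131421572 q [-0.01  0.37 -0.16  0.   -1.04  0.31]
```

View pics/b.png

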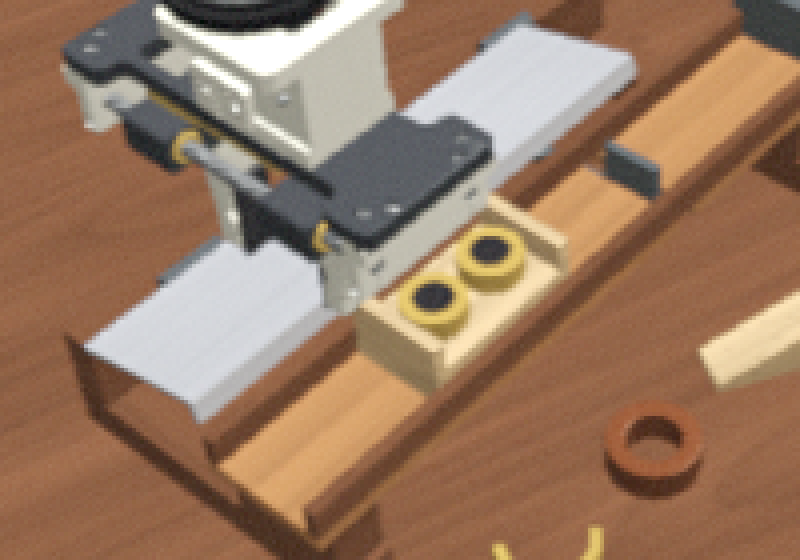

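The picture shows the pushing fingertip at crop (342,308), full image (225.5,237), just behind the rack's rear board. I'll check that against the projected position.

Run:
```python
from h import *
f=pickle.load(open("scene0.pkl","rb"));P=np.load("pose.npz");th=float(P["th"]);o=P["o"]
R=np.array([[np.cos(th),-np.sin(th)],[np.sin(th),np.cos(th)]])
fl=210/np.tan(np.radians(f["fovy"])/2)
def pj(x,y,z):
    w=np.r_[o+R@np.array([x,y])/1e3,z/1e3];c=f["R"]@w+f["t"];u=np.array([f["cx"],f["cy"]])+fl*c[:2]/c[2];return ((u-[140,160])*4).round()
for n,q in dict(fing_front_out=(-140.5,-16.5,111),fing_rear_out=(-159.5,-16.5,111),fing_front_in=(-140.5,4.5,111),rackrear_in=(-127,28,110),rackrear_out=(-127,-28,110),blade=(60,0,90)).items():print(n,pj(*q))
```

```text
fing_front_out [391. 353.]
fing_rear_out [362. 377.]
fing_front_in [359. 333.]
rackrear_in [345. 296.]
rackrear_out [428. 350.]
blade [628. 152.]
```

Run:
```python
from h import *
from station import viewer
f=pickle.load(open("scene0.pkl","rb"));P=np.load("pose.npz");th=float(P["th"]);o=P["o"]
R=np.array([[np.cos(th),-np.sin(th)],[np.sin(th),np.cos(th)]])
fl=210/np.tan(np.radians(f["fovy"])/2)
def pj(x,y,z):
    w=np.r_[o+R@np.array([x,y])/1e3,z/1e3];c=f["R"]@w+f["t"];return np.array([f["cx"],f["cy"]])+fl*c[:2]/c[2]
for q in[(-150,-6,111),(-150,-6,131),(-149,-6,189),(-149,-6,209),(-150,65,111),(-150,30,133)]:print(q,pj(*q).round(1))
g=viewer.grab_frame("scene");print(np.abs(np.array(g["R"])-f["R"]).max(),np.abs(np.array(g["t"])-f["t"]).max(),g["fovy"],g["cx"],g["cy"])
t=viewer.grab_frame("top")
a=cv2.resize(t["color"][150:300,270:450],None,fx=3,fy=3);b=cv2.resize(g["color"][190:290,180:280],None,fx=4.5,fy=4.5)[:450]
cv2.imwrite("pics/c.png",np.hstack([a,b])[:, :800] if 0 else cv2.resize(np.hstack([a,b]),(792,360)))
```

```text
(-150, -6, 111) [230.2 248.6]
(-150, -6, 131) [229.2 241.4]
(-149, -6, 189) [226.3 218.9]
(-149, -6, 209) [225.1 210.7]
(-150, 65, 111) [204.6 231.6]
(-150, 30, 133) [215.6 231.9]
0.0 0.0 50.09372701296952 285.9151282769711 208.31505831230402
```

View pics/c.png

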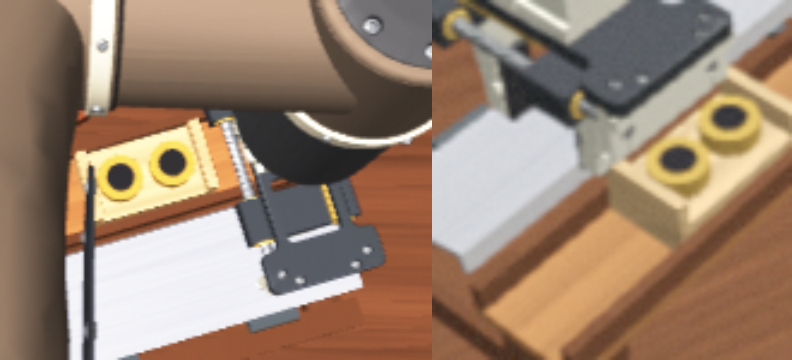

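The left panel (top view) shows the gripper's end bracket at panel (265–385, 240–295). The right panel (scene view) shows the fingertip at full-image (225.8,237.8), about 11 px above the projection, so I'll cross-check with the bracket.

Run:
```python
from h import *
f=pickle.load(open("top0.pkl","rb"));s=pickle.load(open("scene0.pkl","rb"));P=np.load("pose.npz");th=float(P["th"]);o=P["o"]
R=np.array([[np.cos(th),-np.sin(th)],[np.sin(th),np.cos(th)]]);inv=lambda w:((w-o)@R*1e3).round(1)
for z in(.18,.2,.22):
    print(z,[inv(ray(f,(270+a/2.4,150+b/2.4),z)).tolist() for a,b in((268,292),(383,262),(375,225),(245,205))])
# scene: finger tip, bracket near edges
for z in(.111,.121,.131,.141):print(z,"tip",inv(ray(s,(225.8,237.8),z)))
for z in(.18,.2,.22):print(z,"bracket near corners",[inv(ray(s,(180+(a-432)/3.6,190+b/3.6),z)).tolist() for a,b in((618,112),(730,40))])
```

```text
0.18 [[-123.7, 120.9], [-208.5, 123.2], [-211.7, 96.5], [-127.2, 57.0]]
0.2 [[-119.7, 121.8], [-202.7, 124.0], [-205.9, 97.9], [-123.2, 59.3]]
0.22 [[-115.8, 122.8], [-197.0, 124.9], [-200.0, 99.4], [-119.2, 61.7]]
0.111 tip [-135.4   20.6]
0.121 tip [-141.4   13. ]
0.131 tip [-147.4    5.5]
0.141 tip [-153.4   -2. ]
0.18 bracket near corners [[-141.1, -10.3], [-66.2, -18.1]]
0.2 bracket near corners [[-154.3, -26.2], [-82.0, -33.6]]
0.22 bracket near corners [[-167.6, -42.0], [-97.9, -49.2]]
```

The bracket agrees with the commanded x and y in both views. Only the apparent tip height is in doubt, so I descend in small steps and watch the force.

Call:
{"api": "servo_tool", "payload": {
  "targets": [
    {"angular": [0,0,0],"xyz": [0,0,0.5],"claw": 5},
    {"angular": [0,0,0],"xyz": [0,0,0.5],"claw": 5},
    {"angular": [0,0,0],"xyz": [0,0,0.5],"claw": 5},
    {"angular": [0,0,0],"xyz": [0,0,0.5],"claw": 5},
    {"angular": [0,0,0],"xyz": [0,0,0],"claw": 5},
    {"angular": [0,0,0],"xyz": [0,0,0],"claw": 5}
  ]
}}

```text
t: 4.8
eef_pos: [0.6146, -0.1987, 0.112]
ee_rot: [3.141, 0.0, -1.267]
force: [0.4, -0.5, -0.5]
width: 0.05
gripper_force: 0.0
```

```bash
python3 st.py
python3 -c "
from station import viewer;import cv2
a=viewer.grab_frame('scene')['color'][170:290,160:320];cv2.imwrite('pics/d.png',cv2.resize(a,None,fx=5,fy=5,interpolation=2))"
```

```text
t 4.8 chute xy mm [-149.7   29.8] tip z 90.0 yaw err deg -0.0 [ 3.14104474e+00  1.05253322e-04 -1.26690005e+00] F chute [-0.6 -0.2] -0.5 w 0.04995659166927781 q [-0.01  0.39 -0.19  0.   -1.    0.32]
```

View pics/d.png

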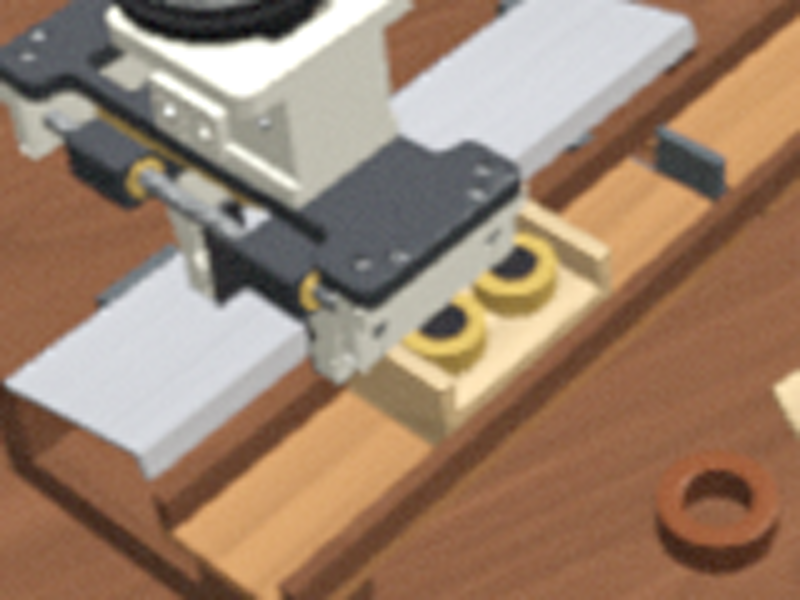

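The picture shows the finger end at crop (345,375), still above wall height, and the plate is untouched (force about 0). I keep descending in small steps.

Call:
{"api": "servo_tool", "payload": {
  "targets": [
    {"angular": [0,0,0],"xyz": [0,0,0.4],"claw": 5},
    {"angular": [0,0,0],"xyz": [0,0,0.4],"claw": 5},
    {"angular": [0,0,0],"xyz": [0,0,0],"claw": 5}
  ]
}}

```text
t: 5.15
eef_pos: [0.6142, -0.1986, 0.1035]
ee_rot: [3.141, 0.001, -1.267]
force: [-0.6, 0.1, -0.7]
width: 0.0501
gripper_force: 0.0
```

Call:
{"api": "servo_tool", "payload": {
  "targets": [
    {"angular": [0,0,0],"xyz": [0,0,0.3],"claw": 5},
    {"angular": [0,0,0],"xyz": [0,0,0.3],"claw": 5},
    {"angular": [0,0,0],"xyz": [0,0,0],"claw": 5}
  ]
}}

```text
t: 5.45
eef_pos: [0.6144, -0.1986, 0.0977]
ee_rot: [3.141, 0.0, -1.267]
force: [0.4, -0.3, -0.5]
width: 0.0501
gripper_force: 0.0
```

```bash
python3 st.py
python3 -c "
from station import viewer;import cv2
a=viewer.grab_frame('scene')['color'][190:280,170:290];cv2.imwrite('pics/e.png',cv2.resize(a,None,fx=6,fy=6,interpolation=2))"
```

```text
t 5.45 chute xy mm [-149.6   30. ] tip z 75.7 yaw err deg -0.01 [ 3.14084054e+00  3.97899334e-04 -1.26706080e+00] F chute [-0.4 -0.3] -0.5 w 0.05011084023722102 q [-0.01  0.4  -0.2  -0.   -0.97  0.32]
```

View pics/e.png

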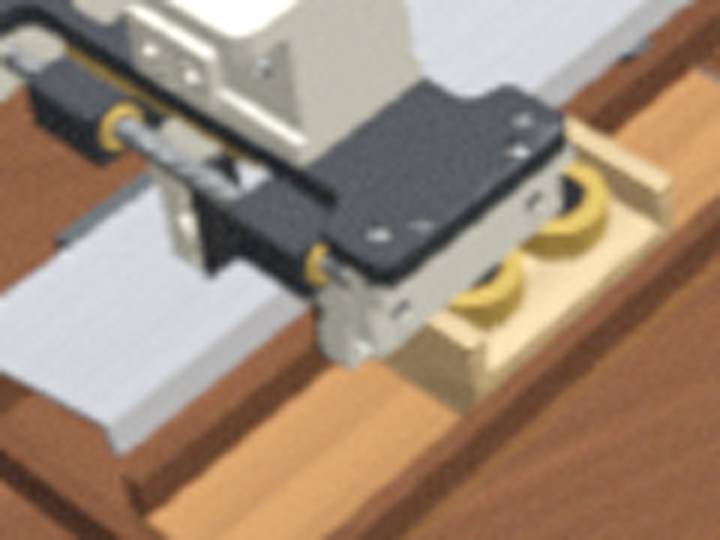

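In this picture the finger ends are at crop (345,362) and (205,265). They are about 71 mm apart as expected, but about 28 mm higher than the nominal tip, and the plate is still shut. Force and picture agree, so I continue down in small steps until contact.

Call:
{"api": "servo_tool", "payload": {
  "targets": [
    {"angular": [0,0,0],"xyz": [0,0,0.3],"claw": 5},
    {"angular": [0,0,0],"xyz": [0,0,0.2],"claw": 5},
    {"angular": [0,0,0],"xyz": [0,0,0],"claw": 5}
  ]
}}

```text
t: 5.8
eef_pos: [0.6144, -0.1987, 0.0928]
ee_rot: [3.141, 0.0, -1.267]
force: [0.7, 0.0, -0.2]
width: 0.05
gripper_force: 0.0
```

Call:
{"api": "servo_tool", "payload": {
  "targets": [
    {"angular": [0,0,0],"xyz": [0,0,0.2],"claw": 5},
    {"angular": [0,0,0],"xyz": [0,0,0.2],"claw": 5},
    {"angular": [0,0,0],"xyz": [0,0,0],"claw": 5}
  ]
}}

```text
t: 6.1
eef_pos: [0.6145, -0.1987, 0.0889]
ee_rot: [3.141, 0.0, -1.267]
force: [-0.4, 0.1, 0.4]
width: 0.0501
gripper_force: 0.0
```

Call:
{"api": "servo_tool", "payload": {
  "targets": [
    {"angular": [0,0,0],"xyz": [0,0,0.2],"claw": 5},
    {"angular": [0,0,0],"xyz": [0,0,0.2],"claw": 5},
    {"angular": [0,0,0],"xyz": [0,0,0],"claw": 5}
  ]
}}

```text
t: 6.4
eef_pos: [0.6144, -0.1987, 0.0849]
ee_rot: [3.141, 0.0, -1.267]
force: [-0.4, 0.3, 0.6]
width: 0.05
gripper_force: 0.0
```

Call:
{"api": "servo_tool", "payload": {
  "targets": [
    {"angular": [0,0,0],"xyz": [0,0,0.2],"claw": 5},
    {"angular": [0,0,0],"xyz": [0,0,0.2],"claw": 5},
    {"angular": [0,0,0],"xyz": [0,0,0],"claw": 5}
  ]
}}

```text
t: 6.7
eef_pos: [0.6152, -0.1987, 0.0814]
ee_rot: [-3.141, -0.0, -1.267]
force: [0.4, 0.4, 2.7]
width: 0.0497
gripper_force: 1.0
```

```bash
python3 st.py
python3 - <<'E'
from station import viewer;import cv2,numpy as np,pickle
a=viewer.grab_frame('scene')['color'];o=pickle.load(open('scene0.pkl','rb'))['color']
A=cv2.resize(a[200:280,160:260],None,fx=4,fy=4,interpolation=2);B=cv2.resize(o[200:280,160:260],None,fx=4,fy=4,interpolation=2)
cv2.imwrite('pics/f.png',np.hstack([B,A]))
E
```

```text
t 6.7 chute xy mm [-149.9   29.3] tip z 59.4 yaw err deg 0.0 [-3.14080110e+00 -4.10963709e-04 -1.26677549e+00] F chute [ 0.3 -0.6] 2.7 w 0.04971212438743684 q [-0.01  0.42 -0.22  0.   -0.93  0.32]
```

View pics/f.png

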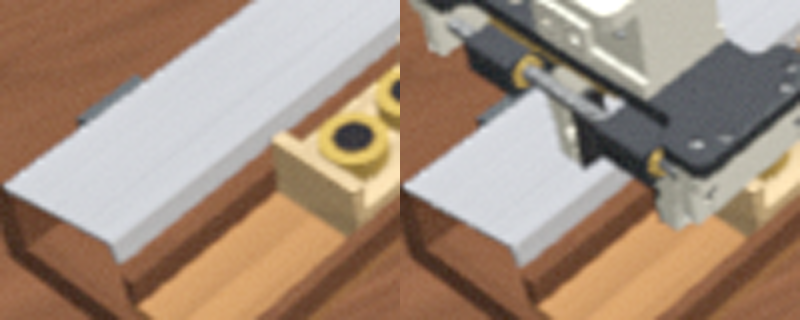

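The left panel shows the plate before contact; the right panel shows the inner fingertip at (580,165) on the plate and the outer one at (675,225) behind the rack. The contact force is 2.7 N. I'll check the height of the body's lower edge before pressing further.

Run:
```python
from h import *
s=pickle.load(open("scene0.pkl","rb"));P=np.load("pose.npz");th=float(P["th"]);o=P["o"]
R=np.array([[np.cos(th),-np.sin(th)],[np.sin(th),np.cos(th)]]);inv=lambda w:((w-o)@R*1e3).round(0)
full=lambda a,b:((a-400)/4+160,200+b/4)
for n,p in dict(tip_out=full(675,225),tip_in=full(580,165),panel_bot_rear=full(700,215),panel_bot_mid=full(760,185),bracket_rear=full(690,178),bracket_tip=full(800,92)).items():
    print(n,np.round(p,1),[(z,inv(ray(s,p,z/1e3)).tolist()) for z in(70,80,90,100,120,140,160,180,200,220)])
```

```text
tip_out [228.8 256.2] [(70, [-143.0, 11.0]), (80, [-148.0, 4.0]), (90, [-154.0, -3.0]), (100, [-159.0, -10.0]), (120, [-170.0, -24.0]), (140, [-181.0, -37.0]), (160, [-192.0, -51.0]), (180, [-203.0, -65.0]), (200, [-214.0, -79.0]), (220, [-225.0, -93.0])]
tip_in [205.  241.2] [(70, [-145.0, 78.0]), (80, [-150.0, 70.0]), (90, [-156.0, 62.0]), (100, [-161.0, 54.0]), (120, [-172.0, 38.0]), (140, [-183.0, 22.0]), (160, [-194.0, 6.0]), (180, [-205.0, -9.0]), (200, [-216.0, -25.0]), (220, [-227.0, -41.0])]
panel_bot_rear [235.  253.8] [(70, [-130.0, 6.0]), (80, [-136.0, -1.0]), (90, [-142.0, -8.0]), (100, [-147.0, -15.0]), (120, [-159.0, -28.0]), (140, [-170.0, -42.0]), (160, [-181.0, -56.0]), (180, [-193.0, -69.0]), (200, [-204.0, -83.0]), (220, [-216.0, -97.0])]
panel_bot_mid [250.  246.2] [(70, [-97.0, -3.0]), (80, [-103.0, -10.0]), (90, [-109.0, -17.0]), (100, [-115.0, -24.0]), (120, [-128.0, -37.0]), (140, [-140.0, -51.0]), (160, [-152.0, -64.0]), (180, [-165.0, -77.0]), (200, [-177.0, -91.0]), (220, [-190.0, -104.0])]
bracket_rear [232.5 244.5] [(70, [-115.0, 28.0]), (80, [-121.0, 20.0]), (90, [-127.0, 13.0]), (100, [-133.0, 6.0]), (120, [-145.0, -8.0]), (140, [-157.0, -23.0]), (160, [-169.0, -37.0]), (180, [-181.0, -52.0]), (200, [-192.0, -66.0]), (220, [-204.0, -80.0])]
bracket_tip [260. 223.] [(70, [-34.0, 26.0]), (80, [-41.0, 18.0]), (90, [-49.0, 11.0]), (100, [-56.0, 4.0]), (120, [-70.0, -10.0]), (140, [-84.0, -25.0]), (160, [-98.0, -39.0]), (180, [-113.0, -53.0]), (200, [-127.0, -67.0]), (220, [-141.0, -82.0])]
```

The body's lower edge works out at about z = 165 mm, so it clears the rack and the end stop. I press the plate about 16 mm further.

Call:
{"api": "servo_tool", "payload": {
  "targets": [
    {"angular": [0,0,0],"xyz": [0,0,0.2],"claw": 5},
    {"angular": [0,0,0],"xyz": [0,0,0.2],"claw": 5},
    {"angular": [0,0,0],"xyz": [0,0,0.2],"claw": 5},
    {"angular": [0,0,0],"xyz": [0,0,0.2],"claw": 5},
    {"angular": [0,0,0],"xyz": [0,0,0.2],"claw": 5},
    {"angular": [0,0,0],"xyz": [0,0,0.2],"claw": 5},
    {"angular": [0,0,0],"xyz": [0,0,0.2],"claw": 5},
    {"angular": [0,0,0],"xyz": [0,0,0],"claw": 5},
    {"angular": [0,0,0],"xyz": [0,0,0],"claw": 5}
  ]
}}

```text
t: 7.65
eef_pos: [0.6147, -0.1987, 0.0673]
ee_rot: [3.142, -0.0, -1.267]
force: [2.0, 0.7, 3.0]
width: 0.0499
gripper_force: 1.7
```

```bash
python3 st.py
python3 - <<'E'
from h import *
from station import viewer
P=np.load("pose.npz");th=float(P["th"]);o=P["o"];R=np.array([[np.cos(th),-np.sin(th)],[np.sin(th),np.cos(th)]]);inv=lambda w:((w-o)@R*1e3).round(1)
f=viewer.grab_frame("scene");pickle.dump(f,open("scene1.pkl","wb"))
f0=pickle.load(open("scene0.pkl","rb"))
g=lambda a:cv2.cvtColor(a["color"],cv2.COLOR_BGR2HSV)
# dark grey blade: px near (298,203)
for n,a in(("before",f0),("now",f)):
    m=cv2.inRange(a["color"],(0,0,0),(95,95,95))[192:212,288:308];print(n,"blade dark px",int((m>0).sum()))
    w=cv2.inRange(g(a),(0,0,150),(179,50,255));ys,xs=np.nonzero(w[200:285,160:195]);i=ys.argmax();print("plate lowest px",xs[i]+160,ys[i]+200)
E
```

```text
t 7.65 chute xy mm [-149.8   29.7] tip z 45.3 yaw err deg -0.01 [ 3.14154413e+00 -9.50548618e-06 -1.26695535e+00] F chute [ 0.  -2.1] 3.0 w 0.049870395356024284 q [-0.01  0.43 -0.23  0.   -0.91  0.32]
before blade dark px 93
plate lowest px 190 265
now blade dark px 0
plate lowest px 190 267
```

Call:
{"api": "servo_tool", "payload": {
  "targets": [
    {"angular": [0,0,0],"xyz": [0,0,0.2],"claw": 5},
    {"angular": [0,0,0],"xyz": [0,0,0.1],"claw": 5},
    {"angular": [0,0,0],"xyz": [0,0,0],"claw": 5}
  ]
}}

```text
t: 8.0
eef_pos: [0.6148, -0.1987, 0.0642]
ee_rot: [-3.141, -0.0, -1.267]
force: [2.2, 1.0, 3.7]
width: 0.05
gripper_force: 2.0
```

```bash
python3 st.py
python3 - <<'E'
from h import *
from station import viewer
f=viewer.grab_frame("scene")
imgs=[pickle.load(open(f"scene{i}.pkl","rb"))["color"] for i in(0,1)]+[f["color"]]
cv2.imwrite("pics/g.png",np.vstack([cv2.resize(np.hstack([i[195:280,155:260],i[160:245,260:345]]),None,fx=2.3,fy=2.3,interpolation=2) for i in imgs]))
E
```

```text
t 8.0 chute xy mm [-149.8   29.7] tip z 42.2 yaw err deg -0.01 [-3.14146513e+00 -7.95191801e-05 -1.26698480e+00] F chute [ 0.3 -2.4] 3.7 w 0.04998684851846392 q [-0.01  0.43 -0.23  0.   -0.9   0.32]
```

View pics/g.png

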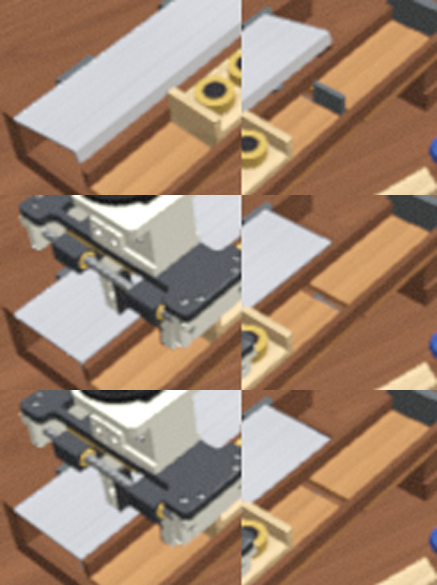

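The picture shows three stages (rows). In the bottom row the plate lies level and the blade has gone below the floor, with only a dark slot left. The force is 3.7 N, so it isn't on the stop. Now I push along tool -x.

Call:
{"api": "servo_tool", "payload": {
  "targets": [
    {"angular": [0,0,0],"xyz": [-0.4,0,0],"claw": 5},
    {"angular": [0,0,0],"xyz": [-0.4,0,0],"claw": 5},
    {"angular": [0,0,0],"xyz": [-0.4,0,0],"claw": 5},
    {"angular": [0,0,0],"xyz": [-0.4,0,0],"claw": 5},
    {"angular": [0,0,0],"xyz": [-0.4,0,0],"claw": 5},
    {"angular": [0,0,0],"xyz": [-0.4,0,0],"claw": 5},
    {"angular": [0,0,0],"xyz": [-0.4,0,0],"claw": 5},
    {"angular": [0,0,0],"xyz": [-0.4,0,0],"claw": 5},
    {"angular": [0,0,0],"xyz": [-0.4,0,0],"claw": 5},
    {"angular": [0,0,0],"xyz": [-0.4,0,0],"claw": 5},
    {"angular": [0,0,0],"xyz": [-0.4,0,0],"claw": 5},
    {"angular": [0,0,0],"xyz": [-0.4,0,0],"claw": 5},
    {"angular": [0,0,0],"xyz": [-0.4,0,0],"claw": 5},
    {"angular": [0,0,0],"xyz": [-0.4,0,0],"claw": 5},
    {"angular": [0,0,0],"xyz": [-0.4,0,0],"claw": 5}
  ]
}}

```text
t: 9.55
eef_pos: [0.5966, -0.1411, 0.0642]
ee_rot: [3.141, 0.0, -1.267]
force: [1.5, -3.8, 2.2]
width: 0.0502
gripper_force: 2.6
```

```bash
python3 st.py
```

```text
t 9.55 chute xy mm [-89.4  29.8] tip z 42.2 yaw err deg -0.01 [ 3.14149190e+00  5.21324243e-05 -1.26700893e+00] F chute [-4.1 -0.3] 2.2 w 0.05021678977957936 q [ 0.09  0.39 -0.31 -0.   -0.87  0.22]
```

Call:
{"api": "servo_tool", "payload": {
  "targets": [
    {"angular": [0,0,0],"xyz": [-0.4,0,0],"claw": 5},
    {"angular": [0,0,0],"xyz": [-0.4,0,0],"claw": 5},
    {"angular": [0,0,0],"xyz": [-0.4,0,0],"claw": 5},
    {"angular": [0,0,0],"xyz": [-0.4,0,0],"claw": 5},
    {"angular": [0,0,0],"xyz": [-0.4,0,0],"claw": 5},
    {"angular": [0,0,0],"xyz": [-0.4,0,0],"claw": 5},
    {"angular": [0,0,0],"xyz": [-0.4,0,0],"claw": 5},
    {"angular": [0,0,0],"xyz": [-0.4,0,0],"claw": 5},
    {"angular": [0,0,0],"xyz": [-0.4,0,0],"claw": 5},
    {"angular": [0,0,0],"xyz": [-0.4,0,0],"claw": 5},
    {"angular": [0,0,0],"xyz": [-0.4,0,0],"claw": 5},
    {"angular": [0,0,0],"xyz": [-0.4,0,0],"claw": 5},
    {"angular": [0,0,0],"xyz": [-0.4,0,0],"claw": 5},
    {"angular": [0,0,0],"xyz": [-0.4,0,0],"claw": 5},
    {"angular": [0,0,0],"xyz": [-0.4,0,0],"claw": 5}
  ]
}}

```text
t: 11.05
eef_pos: [0.5787, -0.0839, 0.0643]
ee_rot: [-3.142, -0.0, -1.267]
force: [0.8, -3.9, 2.9]
width: 0.0501
gripper_force: 2.6
```

```bash
python3 st.py
python3 - <<'E'
from h import *
from station import viewer
f=viewer.grab_frame("scene");s=f
P=np.load("pose.npz");th=float(P["th"]);o=P["o"];R=np.array([[np.cos(th),-np.sin(th)],[np.sin(th),np.cos(th)]]);inv=lambda w:((w-o)@R*1e3).round(0)
def rack(f):
    m=cv2.inRange(cv2.cvtColor(f["color"],cv2.COLOR_BGR2HSV),(18,40,150),(30,120,255))
    c,_=cv2.findContours(m,0,2)
    for k in c:
        if cv2.contourArea(k)>60:
            x=k[:,0];i=x[(x[:,0]).argmax()];print(cv2.contourArea(k),cv2.boundingRect(k),"rightmost",i,inv(ray(f,i,.11)),inv(ray(f,i,.09)))
rack(pickle.load(open("scene0.pkl","rb")));print();rack(f)
E
```

```text
t 11.05 chute xy mm [-29.4  29.7] tip z 42.3 yaw err deg -0.01 [-3.14157728e+00 -2.94067666e-05 -1.26693203e+00] F chute [-4.   0.5] 2.9 w 0.050064990348151844 q [ 0.19  0.35 -0.38  0.   -0.85  0.11]
370.0 (315, 233, 30, 24) rightmost [344 245] [  -6. -167.] [  10. -158.]
474.0 (228, 208, 54, 48) rightmost [281 228] [-47. -45.] [-32. -32.]
938.0 (242, 18, 71, 38) rightmost [312  32] [771. 501.] [811. 531.]
118.5 (322, 10, 30, 16) rightmost [351  19] [959. 460.] [1005.  489.]

376.0 (315, 233, 30, 24) rightmost [344 245] [  -6. -167.] [  10. -158.]
183.5 (279, 190, 35, 36) rightmost [313 199] [ 61. -42.] [ 79. -29.]
```

Call:
{"api": "servo_tool", "payload": {
  "targets": [
    {"angular": [0,0,0],"xyz": [-0.5,0,0],"claw": 5},
    {"angular": [0,0,0],"xyz": [-0.5,0,0],"claw": 5},
    {"angular": [0,0,0],"xyz": [-0.5,0,0],"claw": 5},
    {"angular": [0,0,0],"xyz": [-0.5,0,0],"claw": 5},
    {"angular": [0,0,0],"xyz": [-0.5,0,0],"claw": 5},
    {"angular": [0,0,0],"xyz": [-0.5,0,0],"claw": 5},
    {"angular": [0,0,0],"xyz": [-0.5,0,0],"claw": 5},
    {"angular": [0,0,0],"xyz": [-0.5,0,0],"claw": 5},
    {"angular": [0,0,0],"xyz": [-0.5,0,0],"claw": 5},
    {"angular": [0,0,0],"xyz": [-0.5,0,0],"claw": 5},
    {"angular": [0,0,0],"xyz": [-0.5,0,0],"claw": 5},
    {"angular": [0,0,0],"xyz": [-0.5,0,0],"claw": 5},
    {"angular": [0,0,0],"xyz": [-0.5,0,0],"claw": 5},
    {"angular": [0,0,0],"xyz": [-0.5,0,0],"claw": 5},
    {"angular": [0,0,0],"xyz": [-0.5,0,0],"claw": 5},
    {"angular": [0,0,0],"xyz": [-0.5,0,0],"claw": 5},
    {"angular": [0,0,0],"xyz": [-0.5,0,0],"claw": 5},
    {"angular": [0,0,0],"xyz": [-0.5,0,0],"claw": 5},
    {"angular": [0,0,0],"xyz": [-0.5,0,0],"claw": 5},
    {"angular": [0,0,0],"xyz": [-0.5,0,0],"claw": 5}
  ]
}}

```text
t: 13.1
eef_pos: [0.5487, 0.0116, 0.0643]
ee_rot: [3.142, -0.0, -1.267]
force: [1.5, -4.6, 4.8]
width: 0.0498
gripper_force: 3.1
```

Call:
{"api": "servo_tool", "payload": {
  "targets": [
    {"angular": [0,0,0],"xyz": [-0.3,0,0],"claw": 5},
    {"angular": [0,0,0],"xyz": [-0.3,0,0],"claw": 5},
    {"angular": [0,0,0],"xyz": [-0.3,0,0],"claw": 5},
    {"angular": [0,0,0],"xyz": [-0.3,0,0],"claw": 5},
    {"angular": [0,0,0],"xyz": [-0.3,0,0],"claw": 5}
  ]
}}

```text
t: 13.6
eef_pos: [0.5443, 0.0257, 0.0643]
ee_rot: [3.142, -0.0, -1.267]
force: [1.5, -4.7, 5.6]
width: 0.0499
gripper_force: 3.2
```

```bash
python3 st.py
```

```text
t 13.6 chute xy mm [85.4 29.8] tip z 42.3 yaw err deg -0.01 [ 3.14152384e+00 -5.76076555e-05 -1.26703048e+00] F chute [-5. -0.] 5.6 w 0.049889772861274745 q [ 0.41  0.29 -0.47  0.   -0.81 -0.1 ]
```

Then 2 mm steps toward the stop, watching the force.

Call:
{"api": "servo_tool", "payload": {
  "targets": [
    {"angular": [0,0,0],"xyz": [-0.2,0,0],"claw": 5},
    {"angular": [0,0,0],"xyz": [-0.2,0,0],"claw": 5},
    {"angular": [0,0,0],"xyz": [-0.2,0,0],"claw": 5}
  ]
}}

```text
t: 13.9
eef_pos: [0.5425, 0.0313, 0.0643]
ee_rot: [3.142, -0.0, -1.267]
force: [1.0, -5.5, 4.9]
width: 0.0499
gripper_force: 3.2
```

Call:
{"api": "servo_tool", "payload": {
  "targets": [
    {"angular": [0,0,0],"xyz": [-0.1,0,0],"claw": 5},
    {"angular": [0,0,0],"xyz": [-0.1,0,0],"claw": 5}
  ]
}}

```text
t: 14.1
eef_pos: [0.5419, 0.0332, 0.0643]
ee_rot: [3.142, -0.0, -1.267]
force: [1.9, -4.8, 5.3]
width: 0.0502
gripper_force: 3.2
```

Call:
{"api": "servo_tool", "payload": {
  "targets": [
    {"angular": [0,0,0],"xyz": [-0.1,0,0],"claw": 5},
    {"angular": [0,0,0],"xyz": [-0.1,0,0],"claw": 5}
  ]
}}

```text
t: 14.3
eef_pos: [0.5416, 0.0339, 0.0643]
ee_rot: [3.141, -0.002, -1.267]
force: [6.7, -16.2, 2.7]
width: 0.0501
gripper_force: 10.1
```

Call:
{"api": "servo_tool", "payload": {
  "targets": [
    {"angular": [0,0,0],"xyz": [-0.1,0,0],"claw": 5}
  ]
}}

```text
t: 14.4
eef_pos: [0.5415, 0.0339, 0.0644]
ee_rot: [3.141, -0.003, -1.268]
force: [10.1, -22.9, 2.1]
width: 0.05
gripper_force: 12.9
```

Call:
{"api": "servo_tool", "payload": {
  "targets": [
    {"angular": [0,0,0],"xyz": [-0.1,0,0],"claw": 5}
  ]
}}

```text
t: 14.5
eef_pos: [0.5415, 0.034, 0.0645]
ee_rot: [3.141, -0.004, -1.268]
force: [12.5, -27.9, 1.8]
width: 0.0498
gripper_force: 15.8
```

The rack is firmly on the stop: the force jumped at chute x ≈ 94, where about 95 was expected. I back off a few mm with the plate still held, then lift straight up.

Call:
{"api": "servo_tool", "payload": {
  "targets": [
    {"angular": [0,0,0],"xyz": [0.2,0,0],"claw": 5},
    {"angular": [0,0,0],"xyz": [0.2,0,0],"claw": 5},
    {"angular": [0,0,0],"xyz": [0.2,0,0],"claw": 5},
    {"angular": [0,0,0],"xyz": [0,0,0],"claw": 5}
  ]
}}

```text
t: 14.9
eef_pos: [0.5423, 0.0317, 0.0641]
ee_rot: [3.141, 0.001, -1.267]
force: [-0.7, 1.3, 3.0]
width: 0.0501
gripper_force: 1.9
```

```bash
python3 st.py
```

```text
t 14.9 chute xy mm [91.8 29.8] tip z 42.1 yaw err deg -0.01 [ 3.14137843e+00  6.93222271e-04 -1.26703113e+00] F chute [1.4 0.3] 3.0 w 0.05014721490841881 q [ 0.42  0.29 -0.47 -0.   -0.81 -0.11]
```

Call:
{"api": "servo_tool", "payload": {
  "targets": [
    {"angular": [0,0,0],"xyz": [0,0,-0.5],"claw": 5},
    {"angular": [0,0,0],"xyz": [0,0,-0.5],"claw": 5},
    {"angular": [0,0,0],"xyz": [0,0,-0.5],"claw": 5},
    {"angular": [0,0,0],"xyz": [0,0,-0.5],"claw": 5},
    {"angular": [0,0,0],"xyz": [0,0,-1],"claw": 5},
    {"angular": [0,0,0],"xyz": [0,0,-2],"claw": 5},
    {"angular": [0,0,0],"xyz": [0,0,-2],"claw": 5},
    {"angular": [0,0,0],"xyz": [0,0,-2],"claw": 5},
    {"angular": [0,0,0],"xyz": [0,0,-2],"claw": 5},
    {"angular": [0,0,0],"xyz": [0,0,-2],"claw": 5},
    {"angular": [0,0,0],"xyz": [0,0,-2],"claw": 5},
    {"angular": [0,0,0],"xyz": [0,0,-2],"claw": 5},
    {"angular": [0,0,0],"xyz": [0,0,0],"claw": 5},
    {"angular": [0,0,0],"xyz": [0,0,0],"claw": 5}
  ]
}}

```text
t: 16.3
eef_pos: [0.5428, 0.0314, 0.235]
ee_rot: [-3.14, 0.0, -1.267]
force: [-1.0, 0.1, -0.8]
width: 0.0502
gripper_force: 0.0
```

```bash
python3 st.py
python3 - <<'E'
from h import *
from station import viewer
f=viewer.grab_frame("scene");f0=pickle.load(open("scene0.pkl","rb"))
P=np.load("pose.npz");th=float(P["th"]);o=P["o"];R=np.array([[np.cos(th),-np.sin(th)],[np.sin(th),np.cos(th)]]);inv=lambda w:((w-o)@R*1e3).round(0)
for a in(f0,f):
    m=cv2.inRange(a["color"],(0,0,0),(95,95,95))[192:212,288:308];print("blade dark px",int((m>0).sum()))
    m=cv2.inRange(cv2.cvtColor(a["color"],cv2.COLOR_BGR2HSV),(18,40,150),(30,120,255))
    for k in cv2.findContours(m,0,2)[0]:
        if cv2.contourArea(k)>60:
            x=k[:,0];r=x[x[:,0].argmax()];b=x[x[:,1].argmax()];print(cv2.boundingRect(k),"right",r,inv(ray(a,r,.11)),"bottom",b,inv(ray(a,b,.07)))
    w=cv2.inRange(cv2.cvtColor(a["color"],cv2.COLOR_BGR2HSV),(0,0,150),(179,50,255))
    print("plate bottom at cols 185..220",[int(np.nonzero(w[:285,c])[0].max()) for c in(185,195,205,220)])
E
```

```text
t 16.3 chute xy mm [91.3 29.5] tip z 213.0 yaw err deg -0.02 [-3.13998054e+00  3.63521869e-04 -1.26711834e+00] F chute [0.4 1. ] -0.8 w 0.05019791893708426 q [ 0.42  0.13 -0.24 -0.   -1.2  -0.11]
blade dark px 93
(315, 233, 30, 24) right [344 245] [  -6. -167.] bottom [320 256] [ -28. -129.]
(228, 208, 54, 48) right [281 228] [-47. -45.] bottom [249 255] [-115.  -18.]
(242, 18, 71, 38) right [312  32] [771. 501.] bottom [245  55] [548. 623.]
(322, 10, 30, 16) right [351  19] [959. 460.] bottom [322  25] [931. 572.]
plate bottom at cols 185..220 [259, 261, 253, 241]
blade dark px 96
(315, 233, 30, 24) right [344 244] [  -4. -166.] bottom [319 256] [ -30. -127.]
(302, 156, 45, 38) right [346 165] [202. -30.] bottom [320 193] [124. -16.]
(224, 37, 51, 26) right [274  48] [585. 520.] bottom [224  62] [464. 641.]
(323, 10, 29, 16) right [351  19] [959. 460.] bottom [323  25] [933. 569.]
plate bottom at cols 185..220 [259, 261, 253, 241]
```

```bash
python3 -c "
from station import order;print(order.job_done())"
```

```text
the job is handed in; nothing more can be done
None
```

The job is handed in: the rack is home against the end stop, the gate has sprung shut behind it, and the arm was clear of everything at about 16 s; I never touched the loose parts.

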